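# Sweep the loose jar lids into the sorting tray

## Task

Sweep the three loose steel jar lids off the table into the low plywood tray with closed fingers, so that all three lie flat inside, wholly past its sloping steel lip. Only push them gently along the surface: do not pinch or lift them, and leave the roll of black tape that lies among them and everything else where it is.

Things in the scene. Friction and masses are not known exactly. Their poses are not given: they have to be found in the camera images.
- tray: low tray fixed to the table, open on one side; 3 mm steel floor, plywood walls 8 mm thick, 32 mm high on the other three sides, no top. Inside 230 mm wide (x from -115 to +115 mm), 180 mm deep. Origin: on the table top (z = 0), middle of the open side, front edge of the lip; +y leads straight into the tray. From y = 0 to 25 mm the lip slopes up to the floor without a step; flat floor from y = 25 to 180 mm.
- tray_floor (a point): centre of the tray's flat floor, 102 mm in from the front edge of the lip, 3 mm above the table; axes as the tray's. The lids and the black tape start in front of the opening, within its width.
- lid_0: a bare steel twist-off jar lid lying flat, top up: a disc 47 mm in diameter and 14 mm high, about 25 g, sliding freely. Origin: centre of its underside; z up. The three lids are alike.
- lid_1: a bare steel twist-off jar lid lying flat, top up: a disc 47 mm in diameter and 14 mm high, about 25 g, sliding freely. Origin: centre of its underside; z up. The three lids are alike.
- lid_2: a bare steel twist-off jar lid lying flat, top up: a disc 47 mm in diameter and 14 mm high, about 25 g, sliding freely. Origin: centre of its underside; z up. The three lids are alike.
- black_tape: roll of black tape lying flat, a ring 53 mm in diameter and 19 mm high, behind one of the lids as seen from the tray. Origin: centre of its underside. A bystander, loose, to be left where it is.
- stamp: wooden-handled stamp standing on its 43 x 54 mm plate, 83 mm high. Origin: centre of its underside. A bystander, loose, to be left where it is.
- marker: white marker pen with a blue cap, lying, 135 mm long (along its y), 17 mm thick. Origin: under its middle. A bystander, loose, to be left where it is.
- masking_tape: roll of beige masking tape lying flat, 104 mm in diameter, 25 mm high. Origin: centre of its underside. A bystander, loose, to be left where it is.
- honey_jar: short closed jar, 63 mm in diameter, 75 mm high, standing. Origin: centre of its underside. A bystander, loose, to be left where it is.
There are look-alikes about, which are no part of the job. Leave any green or orange look-alike of the lid_2 alone.

How it is judged:
By the outcome, as a careful person would: the job done as asked, in the order asked, and still so for the second after the job is handed in, with the robot touching nothing.
It also fails if it takes over 58 s, if anything falls off the work surface, if the arm or the gripper's body presses on something with over 40 N, if the wrist force passes 120 N, or if a joint passes its speed limit or range.

## Robot

A 6-joint arm with a two-finger parallel gripper is mounted at the origin on a cart in front of the work surface, level with it; the furniture and walls round the work are solid. World frame = base frame: x ahead of the robot, y to its left, z up, the work surface at z = 0. Lengths are in m, angles in degrees, forces in N, time in s.
With the tool pointing down it reaches from about 0.25 to 0.725 m from the base axis. Payload 9.7 kg.
Tool frame: the origin (TCP) lies at the centre of the arm's flange, where the gripper is bolted on; the fingertips stand 173 mm ahead of it and the grasp point (between the pads) lies bot.grip_depth ahead of it (bot.grip_depth is the distance from the TCP to the grasp point, in m); z points along the fingers, y is the direction in which the jaws open and shut (so a half turn about z gives the same grasp; the last joint's range is limited). The gripper opens to 85 mm and grips with 20 to 120 N. Pads are 22 mm wide; open, the fingers measure 114 mm over their backs; the gripper's body (76 mm by 85 mm) begins 54 mm behind the grasp point. The pads swing forward as they close: fully open they stand 13 mm farther back than shut.
Start: joints at [-70.474, 4.979, 10.078, 95.1, 0, 90], TCP at [0.184, -0.518, 0.405] pointing down, gripper open.
Joint ranges: [-179.16, 179.16], [-48.56, 103.87], [-65.8, 70.77], [-126.05, 130.52], [-82.76, 87.17], [-180, 180]. Speed limits (degrees/s): [127.2, 127.2, 147.25, 180, 180, 180].

## Interface

Orientations are given as [roll, pitch, yaw] about the fixed x, y, z axes, in that order (R = Rz(yaw) Ry(pitch) Rx(roll)).
In Python, from workcell import status, viewer, bot gives the robot as it stands. The module is installed in compiled form; this text tells all that it offers.
- The arm moves only by the tool move_arm, never from a script. Its argument "commands" is a list of rows, each an object with "claw": the gripper's target within -1 to 1 (fully open at 1, half-way at 0, shut at -1); "travel": the shift along the tool's x, y, z in cm, a list of three; "turn": the turn about the tool's z in degrees. A call has 1 to 5 rows; each row shifts and turns the commanded pose from where the row before left it, along the tool's axes as they then stand; what a row does not reach is not made up. A row lasts 1/12 s, in which the tool goes at most 41.7 mm and 7.16 degrees, less where a joint would pass 70% of its speed; a pose out of reach is approached as far as the arm can. A call is refused whole if a number of a shift passes 4.17 or a number of a turn 7.16, either way. A call with a gripper value outside its range is refused whole. The fingers move at their own pace and stop on an object; "squeeze" is the grip in N (left out, the last holds). Time passes only in rows, so rows that do not move let the fingers close. It gives the time, the measured TCP pose, the force and the opening at its end, in the units of the state.
- status.get_obs(): the state, without advancing time (a new reading comes with each control period).
- viewer.camera(name): name is "scene" or "top"; returns the picture (480x640x3 uint8, blue, green, red); there is no depth.
- viewer.camera_params(name): a dict with "camera_matrix" (3x3 intrinsics, pixels), "xyz" and "rotation" of the camera in the world. Camera axes: x right, y up, looking along -z (the intrinsics and any distortion apply to the point x, -y, -z); pixel columns grow to the right and rows downward; lengths in m; the calibration is good to about 2 mm. A picture is of the moment at which its call begins. camera_params takes no time and is no camera call.
- bot.job_done(): hands the job in, once; it reports no verdict.
The state is a dict: "time": time; "q": joint angles; "qd": joint speeds; "joint_efforts": joint torques, N m; "ee_pos": TCP position; "tcp_rot": TCP orientation; "wrist_force": force on the tool from outside, world axes, zero at the start; "torque": the same for the moment, N m; "opening": finger opening in m.
Only numpy, scipy, OpenCV 4.12 (cv2) and the standard library are available. Lean on these libraries where they do the work, as an engineer would, in place of code of your own. Each camera call takes 0.05 s, during which the arm holds its last target.

## Working session

There is one attempt and no reset: what is moved stays moved. The work goes in short steps, Python scripts to look and compute and a tool call to move; the robot and the scene stay as the last step left them, time stands still between calls to the robot, and variables do not carry over. Pictures are saved under pics/ and viewed, and the job is handed in when it is done.

Besides the shell and the picture viewer there is one more tool, called by a JSON object that holds its "fn" and its "kwargs", one argument or row to a line. move_arm: Moves the arm, as the interface text tells. Its arguments: {"type":"object","properties":{"commands":{"type":"array"},"squeeze":{"type":"number"}},"required":["commands"]}

```bash
mkdir -p pics; ls
python3 - <<'E'
from workcell import status, viewer, bot
import cv2
for n in("scene","top"):
    cv2.imwrite(f"pics/{n}0.png",viewer.camera(n))
    print(n,viewer.camera_params(n))
print(status.get_obs(),bot.grip_depth)
E
```

```text
pics
scene {'camera_matrix': array([[554.48613317,   0.        , 314.71118256],
       [  0.        , 554.48613317, 245.23738524],
       [  0.        ,   0.        ,   1.        ]]), 'xyz': array([-0.26922865,  0.44230027,  0.67117993]), 'rotation': array([  58.43133759,   -1.08412741, -120.51224329])}
top {'camera_matrix': array([[559.41714768,   0.        , 322.63188719],
       [  0.        , 559.41714768, 236.85263305],
       [  0.        ,   0.        ,   1.        ]]), 'xyz': array([ 0.43504737, -0.08545069,  1.18630479]), 'rotation': array([  8.21262714,   0.09842784, -91.65254798])}
{'time': 0.1, 'q': array([-7.04749950e+01,  5.00883174e+00,  1.00403798e+01,  9.50995363e+01,
        1.34206417e-03,  8.99995885e+01]), 'qd': array([ 0.08113788, -0.11888588, -0.01843947, -0.06737992,  0.05051801,
        0.03440086]), 'joint_efforts': array([ 2.15525230e-03, -5.21563697e+01,  4.65652728e+01,  1.59517938e-02,
        6.22091170e-05,  1.57458823e-05]), 'ee_pos': array([ 0.18382572, -0.51838091,  0.40405778]), 'tcp_rot': array([-1.79932012e+02, -1.34255155e-03,  1.95254149e+01]), 'wrist_force': array([-0.35271107, -0.17303284, -0.03697045]), 'torque': array([ 0.02065066, -0.02468832,  0.07641068]), 'opening': 0.08525851770258096} 0.1547
```

View pics/top0.png

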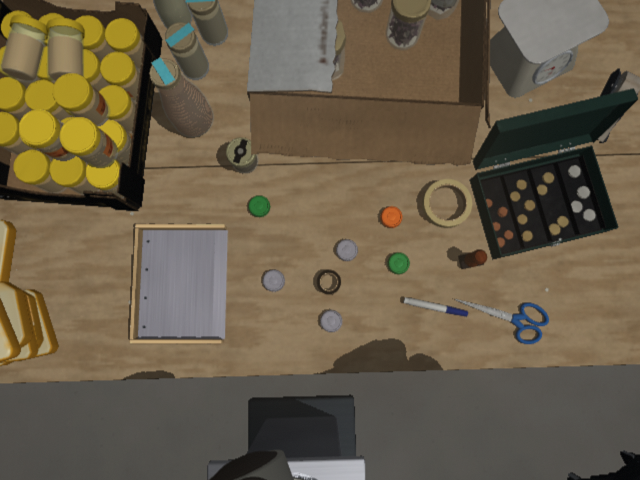

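View pics/scene0.png

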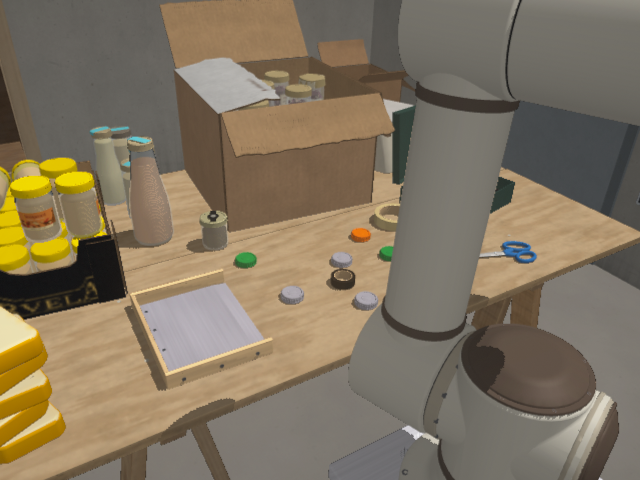

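The top view shows the tray at about (180,283), with its open side facing right (columns near 228). The steel lids are at (346,250), (273,280) and (330,321), and the black tape is at (328,282). The green and orange look-alikes are at (259,206), (398,263) and (391,216). Next I'll measure these positions.

```bash
cat > h.py <<'E'
from workcell import status, viewer, bot
import cv2, numpy as np
from scipy.spatial.transform import Rotation as R
def ray(n,px,z):
    p=viewer.camera_params(n);K=p["camera_matrix"]
    d=np.linalg.inv(K)@np.array([px[0],px[1],1.]);d=np.array([d[0],-d[1],-d[2]])
    d=R.from_euler('xyz',p["rotation"],degrees=True).apply(d);o=p["xyz"]
    return o+d*(z-o[2])/d[2]
def proj(n,X):
    p=viewer.camera_params(n);K=p["camera_matrix"]
    c=R.from_euler('xyz',p["rotation"],degrees=True).inv().apply(np.array(X)-p["xyz"])
    u=K@np.array([c[0],-c[1],-c[2]]);return u[:2]/u[2]
def blob(img,win,n="top",z=0.014):
    x0,y0,x1,y1=win;h=cv2.cvtColor(img,cv2.COLOR_BGR2HSV)[y0:y1,x0:x1]
    b=img[y0:y1,x0:x1].astype(int)
    # wood: R>>B ; steel: B>=R
    m=((b[...,0]-b[...,2]>-5)&(h[...,2]>100)).astype(np.uint8)
    k,l,s,c=cv2.connectedComponentsWithStats(m)
    out=[]
    for i in range(1,k):
        if s[i,4]>60: out.append((c[i]+[x0,y0],s[i]))
    return out
E
python3 - <<'E'
from h import *
t=cv2.imread("pics/top0.png"); s=cv2.imread("pics/scene0.png")
for c,st in blob(t,(235,190,380,340)): print("lid",c.round(1),st,ray("top",c,0.013).round(4))
for c,st in blob(s,(275,240,385,315)): print("scene",c.round(1),st,ray("scene",c,0.012).round(4))
for nm,px,z in [("tape",(329,282),.019),("green",(398,263),.014),("green2",(259,206),.014),("orange",(391,216),.014),("stamp",(473,258),.05)]: print(nm,ray("top",px,z).round(4))
cv2.imwrite("pics/topz.png",cv2.resize(t[190:360,120:420],(800,453),interpolation=cv2.INTER_CUBIC))
E
```

```text
lid [258.3 205.5] [ 15   7  18  18 249] [0.6761 0.0471 0.013 ]
lid [346.8 249.6] [102  50  20  20 316] [ 0.5757 -0.1385  0.013 ]
lid [273.5 280.2] [ 29  80  21  21 333] [0.5156 0.0172 0.013 ]
lid [331.  320.8] [ 86 121  21  21 333] [ 0.428  -0.1006  0.013 ]
scene [342.3 258.6] [ 57  12  20  15 198] [ 0.5714 -0.1378  0.012 ]
scene [292.5 293.6] [  7  46  22  17 264] [0.5121 0.0185 0.012 ]
scene [366.4 300.1] [ 81  52  22  18 300] [ 0.4229 -0.0977  0.012 ]
tape [ 0.5081 -0.0988  0.019 ]
green [ 0.5441 -0.2451  0.014 ]
green2 [0.6747 0.0455 0.014 ]
orange [ 0.6448 -0.2351  0.014 ]
stamp [ 0.5465 -0.3936  0.05  ]
```

View pics/topz.png

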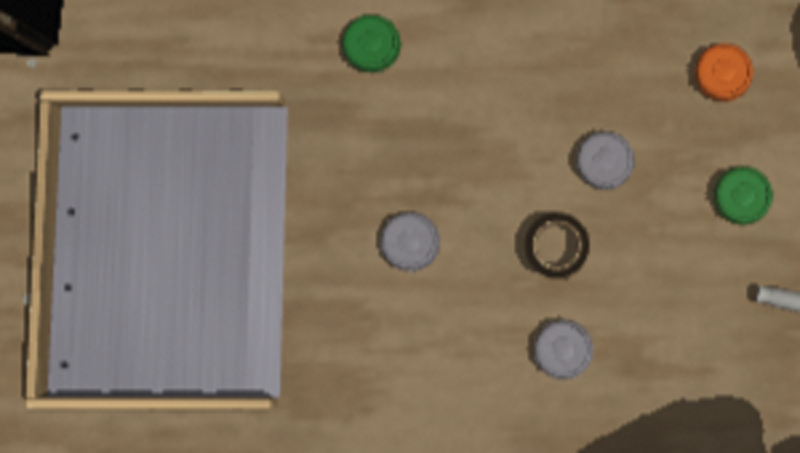

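Run:
```python
from h import *
f=lambda u,v,z:ray("top",(120+u*.375,190+v*.375),z)[:2]
a=f(288,106,0);b=f(280,398,0);c=f(60,106,.003);d=f(48,393,.003)
print(a,b,c,d,np.linalg.norm(a-b),np.linalg.norm(c-d))
w=a-b; ang=np.degrees(np.arctan2(w[1],w[0])); print("x-axis ang",ang)
o=(a+b)/2;print("o",o,"back",(c+d)/2, "dir deg",np.degrees(np.arctan2(*(((c+d)/2-o)[::-1]))))
ex=w/np.linalg.norm(w); ey=np.array([-ex[1],ex[0]])
for l in [(.5735,-.138),(.514,.018),(.4255,-.099)]:
    r=np.array(l)-o; print(r@ex,r@ey)
```

```text
[0.62756323 0.11430758] [0.39624391 0.12165342] [0.63240964 0.29694466] [0.40540934 0.30242788] 0.23143592635884366 0.22706652079327577
x-axis ang -1.8188904633442902
o [0.51190357 0.1179805 ] back [0.51890949 0.29968627] dir deg 87.79197418798384
0.06969029188978568 -0.2538964374859256
0.005268784879580661 -0.09986358568302575
-0.07947300981681674 -0.21961365136832567
```

{"fn": "move_arm", "kwargs": {
  "commands": [
    {"claw":-1,"travel":[0,0,0],"turn":-6.85},
    {"claw":-1,"travel":[0,0,0],"turn":-6.85},
    {"claw":-1,"travel":[0,0,0],"turn":-6.85},
    {"claw":-1,"travel":[0,0,0],"turn":-6.85},
    {"claw":-1,"travel":[0,0,0],"turn":-6.85}
  ],
  "squeeze": 20
}}

```text
time: 0.52
ee_pos: [0.1838, -0.5184, 0.4042]
tcp_rot: [-180.0, -0.0, 54.1]
wrist_force: [-0.3, 0.2, -0.2]
opening: 0.0258
```

{"fn": "move_arm", "kwargs": {
  "commands": [
    {"claw":-1,"travel":[0,0,0],"turn":-6.85},
    {"claw":-1,"travel":[0,0,0],"turn":-6.85},
    {"claw":-1,"travel":[0,0,0],"turn":-6.85},
    {"claw":-1,"travel":[0,0,0],"turn":-6.85},
    {"claw":-1,"travel":[0,0,0],"turn":-6.85}
  ]
}}

```text
time: 0.93
ee_pos: [0.1838, -0.5184, 0.4043]
tcp_rot: [-180.0, -0.0, 88.4]
wrist_force: [0.1, 0.4, 0.6]
opening: 0.0003
```

{"fn": "move_arm", "kwargs": {
  "commands": [
    {"claw":-1,"travel":[2.48,1.57,0],"turn":0},
    {"claw":-1,"travel":[2.48,1.57,0],"turn":0},
    {"claw":-1,"travel":[2.48,1.57,0],"turn":0},
    {"claw":-1,"travel":[2.48,1.57,0],"turn":0},
    {"claw":-1,"travel":[2.48,1.57,0],"turn":0}
  ]
}}

```text
time: 1.35
ee_pos: [0.267, -0.396, 0.4043]
tcp_rot: [-180.0, -0.0, 88.0]
wrist_force: [0.4, -0.2, 0.4]
opening: -0.0
```

{"fn": "move_arm", "kwargs": {
  "commands": [
    {"claw":-1,"travel":[2.48,1.57,0],"turn":0},
    {"claw":-1,"travel":[2.48,1.57,0],"turn":0},
    {"claw":-1,"travel":[2.48,1.57,0],"turn":0},
    {"claw":-1,"travel":[2.48,1.57,0],"turn":0},
    {"claw":-1,"travel":[2.48,1.57,0],"turn":0}
  ]
}}

```text
time: 1.77
ee_pos: [0.3498, -0.2746, 0.4045]
tcp_rot: [-180.0, -0.0, 88.0]
wrist_force: [-0.2, 0.5, 0.4]
opening: -0.0002
```

{"fn": "move_arm", "kwargs": {
  "commands": [
    {"claw":-1,"travel":[2.48,1.57,0],"turn":0},
    {"claw":-1,"travel":[2.48,1.57,0],"turn":0},
    {"claw":-1,"travel":[2.48,1.57,0],"turn":0},
    {"claw":-1,"travel":[2.48,1.57,0],"turn":0},
    {"claw":-1,"travel":[2.48,1.57,0],"turn":0}
  ]
}}

```text
time: 2.18
ee_pos: [0.4325, -0.1533, 0.4045]
tcp_rot: [-180.0, -0.0, 88.0]
wrist_force: [0.5, -0.5, 0.1]
opening: -0.0001
```

{"fn": "move_arm", "kwargs": {
  "commands": [
    {"claw":-1,"travel":[2.48,1.57,0],"turn":0},
    {"claw":-1,"travel":[2.48,1.57,0],"turn":0},
    {"claw":-1,"travel":[2.48,1.57,0],"turn":0},
    {"claw":-1,"travel":[2.48,1.57,0],"turn":0},
    {"claw":-1,"travel":[0,0,0],"turn":0}
  ]
}}

```text
time: 2.6
ee_pos: [0.5001, -0.0546, 0.4036]
tcp_rot: [-180.0, -0.1, 88.2]
wrist_force: [1.4, 1.1, 0.3]
opening: -0.0001
```

{"fn": "move_arm", "kwargs": {
  "commands": [
    {"claw":-1,"travel":[2.3,1.12,0],"turn":0},
    {"claw":-1,"travel":[0,0,3.5],"turn":0},
    {"claw":-1,"travel":[0,0,3.5],"turn":0},
    {"claw":-1,"travel":[0,0,3.5],"turn":0},
    {"claw":-1,"travel":[0,0,3.5],"turn":0}
  ]
}}

```text
time: 3.02
ee_pos: [0.5098, -0.0352, 0.2629]
tcp_rot: [-180.0, 0.0, 88.0]
wrist_force: [-0.3, -0.6, 0.2]
opening: 0.0
```

{"fn": "move_arm", "kwargs": {
  "commands": [
    {"claw":-1,"travel":[0,0,3.0],"turn":0},
    {"claw":-1,"travel":[0,0,0],"turn":0}
  ]
}}

```text
time: 3.18
ee_pos: [0.508, -0.0352, 0.2284]
tcp_rot: [-179.5, -0.0, 88.0]
wrist_force: [-0.6, 0.2, -0.0]
opening: 0.0001
```

Run:
```python
from h import *
t=viewer.camera("top");s=viewer.camera("scene")
cv2.imwrite("pics/a.png",np.hstack([cv2.resize(t[180:360,110:420],(460,267)),cv2.resize(s[200:400,120:420],(400,267))])[:,:800])
print(status.get_obs()["ee_pos"])
```

```text
[ 0.50979008 -0.03531352  0.23469687]
```

View pics/a.png

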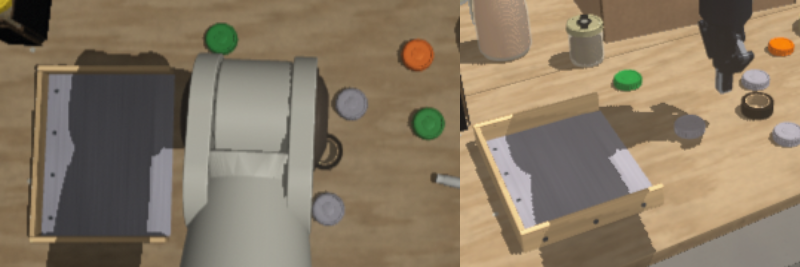

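The scene view shows the closed fingers hanging between the middle lid and the black tape. The arm hides this area in the top view. I'll lower slowly.

{"fn": "move_arm", "kwargs": {
  "commands": [
    {"claw":-1,"travel":[0,0,1.5],"turn":0},
    {"claw":-1,"travel":[0,0,1.3],"turn":0},
    {"claw":-1,"travel":[0,0,1.0],"turn":0},
    {"claw":-1,"travel":[0,0,0.7],"turn":0},
    {"claw":-1,"travel":[0,0,0.4],"turn":0}
  ]
}}

```text
time: 3.7
ee_pos: [0.5105, -0.0352, 0.1862]
tcp_rot: [179.9, 0.0, 88.0]
wrist_force: [-0.7, -0.2, 0.0]
opening: -0.0001
```

{"fn": "move_arm", "kwargs": {
  "commands": [
    {"claw":-1,"travel":[0,0,0.2],"turn":0},
    {"claw":-1,"travel":[0,0,0.1],"turn":0},
    {"claw":-1,"travel":[0,0,0],"turn":0}
  ]
}}

```text
time: 3.95
ee_pos: [0.5103, -0.0351, 0.1831]
tcp_rot: [180.0, 0.0, 88.0]
wrist_force: [0.1, -0.3, 0.5]
opening: -0.0001
```

Run:
```python
from h import *
s=viewer.camera("scene")
o=status.get_obs();print(o["ee_pos"],o["wrist_force"])
e=o["ee_pos"]
print("tip proj",proj("scene",[e[0],e[1],e[2]-.173]))
cv2.imwrite("pics/b.png",cv2.resize(s[220:340,220:400],(800,533),interpolation=cv2.INTER_CUBIC))
```

```text
[ 0.51034321 -0.03514541  0.18320539] [-0.1165366   0.01577062 -0.07744113]
tip proj [316.19708354 287.03603003]
```

View pics/b.png

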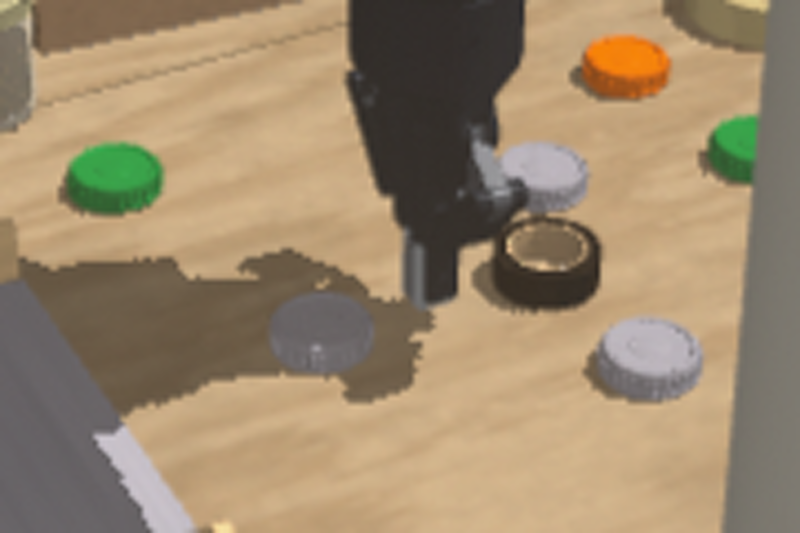

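{"fn": "move_arm", "kwargs": {
  "commands": [
    {"claw":-1,"travel":[0,0.2,0.25],"turn":0},
    {"claw":-1,"travel":[0.5,0,0],"turn":0},
    {"claw":-1,"travel":[0.5,0,0],"turn":0},
    {"claw":-1,"travel":[0.5,0,0],"turn":0},
    {"claw":-1,"travel":[0.5,0,0],"turn":0}
  ]
}}

```text
time: 4.42
ee_pos: [0.5129, -0.0145, 0.1802]
tcp_rot: [-180.0, -0.0, 88.0]
wrist_force: [0.1, -0.0, 0.2]
opening: -0.0001
```

{"fn": "move_arm", "kwargs": {
  "commands": [
    {"claw":-1,"travel":[0.7,0,0],"turn":0},
    {"claw":-1,"travel":[0.7,0,0],"turn":0},
    {"claw":-1,"travel":[0.7,0,0],"turn":0},
    {"claw":-1,"travel":[0.7,0,0],"turn":0},
    {"claw":-1,"travel":[0.7,0,0],"turn":0}
  ]
}}

```text
time: 4.83
ee_pos: [0.5141, 0.0206, 0.1802]
tcp_rot: [180.0, 0.0, 88.0]
wrist_force: [-0.5, 0.4, 0.2]
opening: 0.0001
```

Run:
```python
from h import *
s=viewer.camera("scene")
o=status.get_obs();print(o["ee_pos"],o["wrist_force"])
cv2.imwrite("pics/c.png",cv2.resize(s[220:370,150:375],(800,533),interpolation=cv2.INTER_CUBIC))
```

```text
[0.51411506 0.02139151 0.18023313] [ 0.07271245  1.02604099 -0.00145216]
```

View pics/c.png

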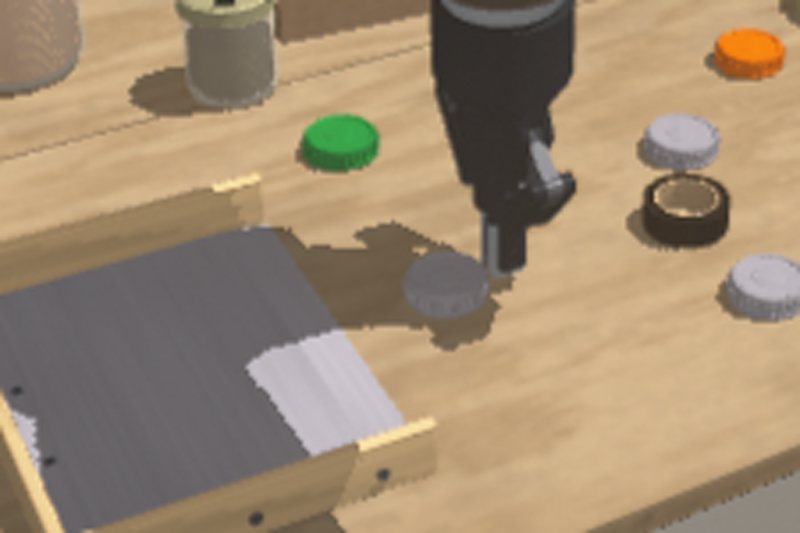

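The lid is at the finger and moving with it. I'll keep pushing.

{"fn": "move_arm", "kwargs": {
  "commands": [
    {"claw":-1,"travel":[0.7,0,0],"turn":0},
    {"claw":-1,"travel":[0.8,0,0],"turn":0},
    {"claw":-1,"travel":[0.8,0,0],"turn":0},
    {"claw":-1,"travel":[0.8,0,0],"turn":0},
    {"claw":-1,"travel":[0.7,0,0],"turn":0}
  ]
}}

```text
time: 5.3
ee_pos: [0.5154, 0.0587, 0.1802]
tcp_rot: [180.0, -0.0, 88.0]
wrist_force: [-0.4, -0.6, -0.1]
opening: 0.0002
```

{"fn": "move_arm", "kwargs": {
  "commands": [
    {"claw":-1,"travel":[0.7,0,-0.03],"turn":0},
    {"claw":-1,"travel":[0.7,0,-0.03],"turn":0},
    {"claw":-1,"travel":[0.7,0,-0.03],"turn":0},
    {"claw":-1,"travel":[0.7,0,-0.03],"turn":0},
    {"claw":-1,"travel":[0.7,0,-0.03],"turn":0}
  ]
}}

```text
time: 5.72
ee_pos: [0.5166, 0.0934, 0.1817]
tcp_rot: [-180.0, -0.0, 88.0]
wrist_force: [-0.4, 0.5, 0.6]
opening: -0.0001
```

Run:
```python
from h import *
s=viewer.camera("scene")
o=status.get_obs();print(o["ee_pos"],o["wrist_force"])
cv2.imwrite("pics/d.png",cv2.resize(s[220:370,150:375],(800,533),interpolation=cv2.INTER_CUBIC))
```

```text
[0.51665231 0.09424256 0.18177479] [-0.39965188  0.88983709  0.35699156]
```

View pics/d.png

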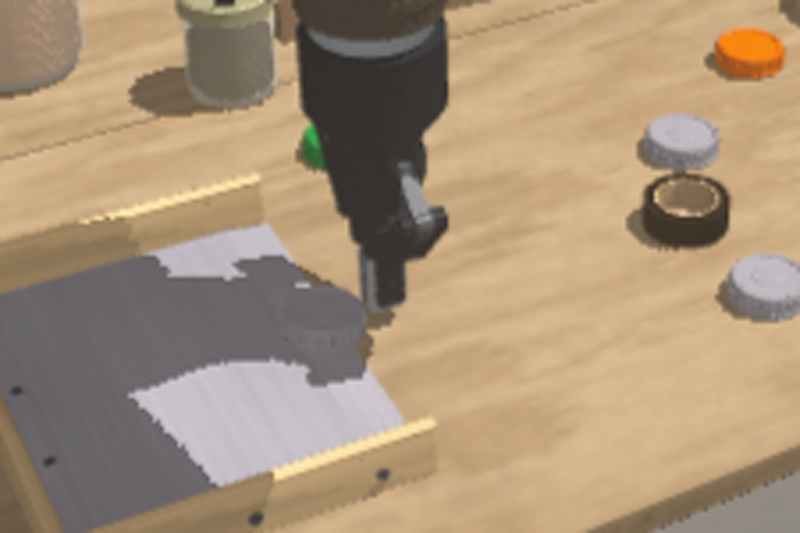

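The lid is riding up the lip, centred on the finger. I'll push it about 75 mm further.

{"fn": "move_arm", "kwargs": {
  "commands": [
    {"claw":-1,"travel":[0.7,0,-0.03],"turn":0},
    {"claw":-1,"travel":[0.8,0,-0.03],"turn":0},
    {"claw":-1,"travel":[0.8,0,0],"turn":0},
    {"claw":-1,"travel":[0.8,0,0],"turn":0},
    {"claw":-1,"travel":[0.8,0,0],"turn":0}
  ]
}}

```text
time: 6.18
ee_pos: [0.5179, 0.1325, 0.1823]
tcp_rot: [180.0, 0.0, 88.0]
wrist_force: [0.1, -0.3, 1.0]
opening: -0.0005
```

{"fn": "move_arm", "kwargs": {
  "commands": [
    {"claw":-1,"travel":[0.8,0,0],"turn":0},
    {"claw":-1,"travel":[0.8,0,0],"turn":0},
    {"claw":-1,"travel":[0.8,0,0],"turn":0},
    {"claw":-1,"travel":[0.7,0,0],"turn":0},
    {"claw":-1,"travel":[0.4,0,0],"turn":0}
  ]
}}

```text
time: 6.6
ee_pos: [0.5191, 0.1677, 0.1822]
tcp_rot: [-180.0, -0.0, 88.1]
wrist_force: [-0.0, -1.1, -0.4]
opening: 0.0
```

Run:
```python
from h import *
s=viewer.camera("scene")
o=status.get_obs();print(o["ee_pos"],o["wrist_force"])
cv2.imwrite("pics/e.png",cv2.resize(s[220:370,150:375],(800,533),interpolation=cv2.INTER_CUBIC))
```

```text
[0.51914907 0.16788507 0.18222569] [-0.52960117  0.24786821  0.22884924]
```

View pics/e.png

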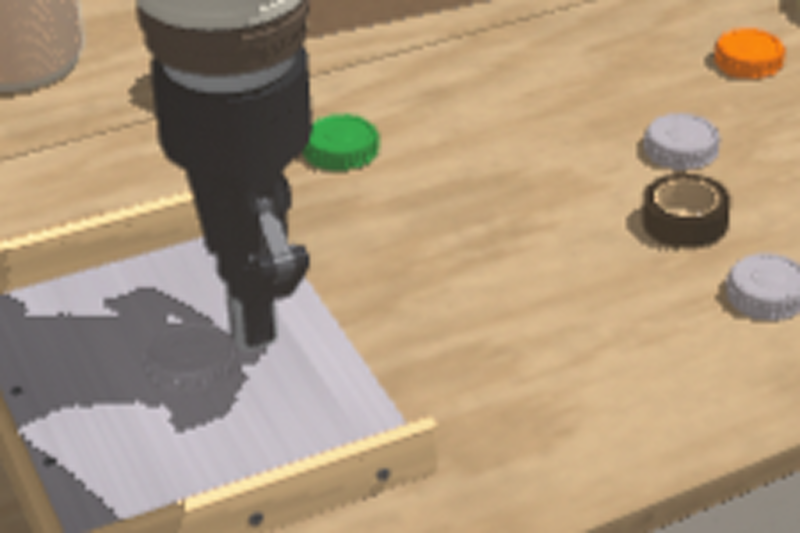

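{"fn": "move_arm", "kwargs": {
  "commands": [
    {"claw":-1,"travel":[-0.7,0,0],"turn":0},
    {"claw":-1,"travel":[-0.8,0,0],"turn":0},
    {"claw":-1,"travel":[0,0,-3.4],"turn":0},
    {"claw":-1,"travel":[0,0,-3.4],"turn":0},
    {"claw":-1,"travel":[0,0,-3.4],"turn":0}
  ]
}}

```text
time: 7.07
ee_pos: [0.5182, 0.1503, 0.2851]
tcp_rot: [-179.9, 0.0, 88.0]
wrist_force: [1.5, 0.1, 0.0]
opening: 0.0001
```

{"fn": "move_arm", "kwargs": {
  "commands": [
    {"claw":-1,"travel":[-3.4,0.65,0],"turn":0},
    {"claw":-1,"travel":[-3.4,0.65,0],"turn":0},
    {"claw":-1,"travel":[-3.4,0.65,0],"turn":0},
    {"claw":-1,"travel":[-3.4,0.65,0],"turn":0},
    {"claw":-1,"travel":[-3.4,0.65,0],"turn":0}
  ]
}}

```text
time: 7.48
ee_pos: [0.5448, -0.022, 0.2845]
tcp_rot: [180.0, 0.0, 88.0]
wrist_force: [0.8, 0.5, -0.2]
opening: 0.0001
```

{"fn": "move_arm", "kwargs": {
  "commands": [
    {"claw":-1,"travel":[-3.4,0.65,0],"turn":0},
    {"claw":-1,"travel":[-3.4,0.65,0],"turn":0},
    {"claw":-1,"travel":[-3.4,0.65,0],"turn":0},
    {"claw":-1,"travel":[-3.4,0.65,0],"turn":0},
    {"claw":-1,"travel":[-2.4,0.45,0],"turn":0}
  ]
}}

```text
time: 7.9
ee_pos: [0.5695, -0.1841, 0.2842]
tcp_rot: [180.0, 0.0, 87.9]
wrist_force: [0.6, 0.8, 0.1]
opening: -0.0003
```

{"fn": "move_arm", "kwargs": {
  "commands": [
    {"claw":-1,"travel":[-1,0.2,0],"turn":0},
    {"claw":-1,"travel":[0,0,0],"turn":0}
  ]
}}

```text
time: 8.07
ee_pos: [0.5713, -0.1932, 0.2839]
tcp_rot: [-180.0, 0.0, 87.8]
wrist_force: [0.8, 0.0, -0.6]
opening: 0.0002
```

Run:
```python
from h import *
s=viewer.camera("scene");t=viewer.camera("top")
o=status.get_obs();print(o["ee_pos"],o["wrist_force"])
cv2.imwrite("pics/f.png",np.hstack([cv2.resize(t[180:360,110:420],(460,267)),cv2.resize(s[200:400,150:420],(340,267))]))
```

```text
[ 0.57138848 -0.19059086  0.28413946] [-0.36427305  0.09130651  0.0012929 ]
```

View pics/f.png

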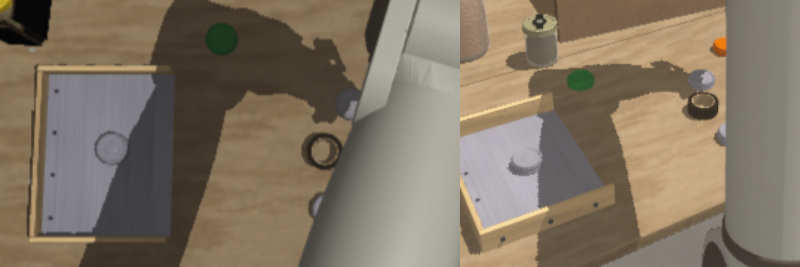

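Lid 1 lies flat, well inside the tray. The look-alikes and the black tape haven't moved. Next I'll lower behind the lid at (346,250).

{"fn": "move_arm", "kwargs": {
  "commands": [
    {"claw":-1,"travel":[0,0,3],"turn":0},
    {"claw":-1,"travel":[0,0,2.5],"turn":0},
    {"claw":-1,"travel":[0,0,1.8],"turn":0},
    {"claw":-1,"travel":[0,0,1.2],"turn":0},
    {"claw":-1,"travel":[0,0,0.8],"turn":0}
  ]
}}

```text
time: 8.58
ee_pos: [0.5714, -0.1891, 0.19]
tcp_rot: [-179.9, -0.0, 88.1]
wrist_force: [0.5, 0.2, 0.5]
opening: 0.0001
```

{"fn": "move_arm", "kwargs": {
  "commands": [
    {"claw":-1,"travel":[0,0,0.5],"turn":0},
    {"claw":-1,"travel":[0,0,0.3],"turn":0},
    {"claw":-1,"travel":[0,0,0.2],"turn":0},
    {"claw":-1,"travel":[0,0,0],"turn":0}
  ]
}}

```text
time: 8.92
ee_pos: [0.5721, -0.1903, 0.1818]
tcp_rot: [180.0, 0.0, 88.0]
wrist_force: [0.5, 0.0, -0.2]
opening: 0.0002
```

{"fn": "move_arm", "kwargs": {
  "commands": [
    {"claw":-1,"travel":[0.3,0,0.15],"turn":0},
    {"claw":-1,"travel":[0.5,0,0],"turn":0},
    {"claw":-1,"travel":[0.5,0,0],"turn":0},
    {"claw":-1,"travel":[0.5,0,0],"turn":0},
    {"claw":-1,"travel":[0.5,0,0],"turn":0}
  ]
}}

```text
time: 9.33
ee_pos: [0.5727, -0.1667, 0.18]
tcp_rot: [180.0, 0.0, 88.0]
wrist_force: [0.4, -0.3, 0.1]
opening: 0.0001
```

{"fn": "move_arm", "kwargs": {
  "commands": [
    {"claw":-1,"travel":[0.7,0,0],"turn":0},
    {"claw":-1,"travel":[0.7,0,0],"turn":0},
    {"claw":-1,"travel":[0.7,0,0],"turn":0},
    {"claw":-1,"travel":[0.7,0,0],"turn":0},
    {"claw":-1,"travel":[0.7,0,0],"turn":0}
  ]
}}

```text
time: 9.75
ee_pos: [0.5739, -0.1315, 0.1798]
tcp_rot: [180.0, -0.0, 88.0]
wrist_force: [-0.1, 0.1, 0.5]
opening: 0.0002
```

Run:
```python
from h import *
s=viewer.camera("scene");t=viewer.camera("top")
o=status.get_obs();print(o["ee_pos"],o["wrist_force"])
cv2.imwrite("pics/g.png",np.hstack([cv2.resize(t[180:360,210:420],(400,343)),cv2.resize(s[210:360,220:395],(400,343))]))
```

```text
[ 0.57390892 -0.1312364   0.17977657] [-0.38457542 -0.76366348  0.11817517]
```

View pics/g.png

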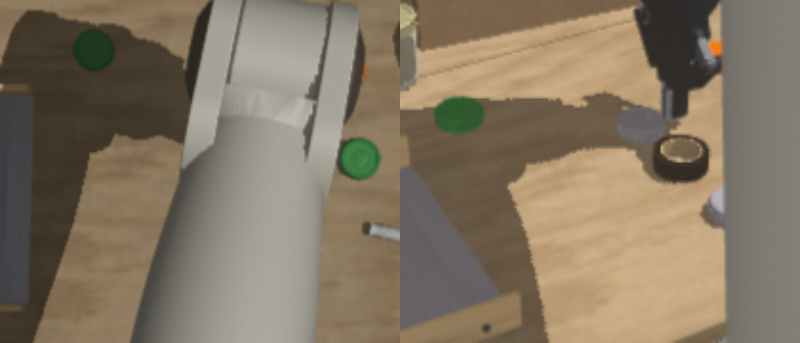

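{"fn": "move_arm", "kwargs": {
  "commands": [
    {"claw":-1,"travel":[0.8,0,0],"turn":0},
    {"claw":-1,"travel":[0.8,0,0],"turn":0},
    {"claw":-1,"travel":[0.8,0,0],"turn":0},
    {"claw":-1,"travel":[0.8,0,0],"turn":0},
    {"claw":-1,"travel":[0.8,0,0],"turn":0}
  ]
}}

```text
time: 10.27
ee_pos: [0.5752, -0.0915, 0.1797]
tcp_rot: [-180.0, -0.0, 88.0]
wrist_force: [-0.9, 0.0, 0.8]
opening: 0.0003
```

{"fn": "move_arm", "kwargs": {
  "commands": [
    {"claw":-1,"travel":[0.8,0,0],"turn":0},
    {"claw":-1,"travel":[0.8,0,0],"turn":0},
    {"claw":-1,"travel":[0.8,0,0],"turn":0},
    {"claw":-1,"travel":[0.8,0,0],"turn":0},
    {"claw":-1,"travel":[0.8,0,0],"turn":0}
  ]
}}

```text
time: 10.68
ee_pos: [0.5766, -0.0516, 0.1798]
tcp_rot: [180.0, -0.0, 88.0]
wrist_force: [0.1, 0.1, -0.5]
opening: -0.0
```

Run:
```python
from h import *
s=viewer.camera("scene")
o=status.get_obs();e=o["ee_pos"];print(e,o["wrist_force"],proj("scene",e-[0,0,.173]),proj("scene",[e[0]+.001,e[1]+.0345,.014]))
cv2.imwrite("pics/g2.png",cv2.resize(s[210:310,220:370],(800,533),interpolation=cv2.INTER_CUBIC))
```

```text
[ 0.57666796 -0.05056142  0.17976817] [-0.25186678  0.72098411 -0.49263634] [306.52868394 270.2840405 ] [292.06202141 271.66450344]
```

View pics/g2.png

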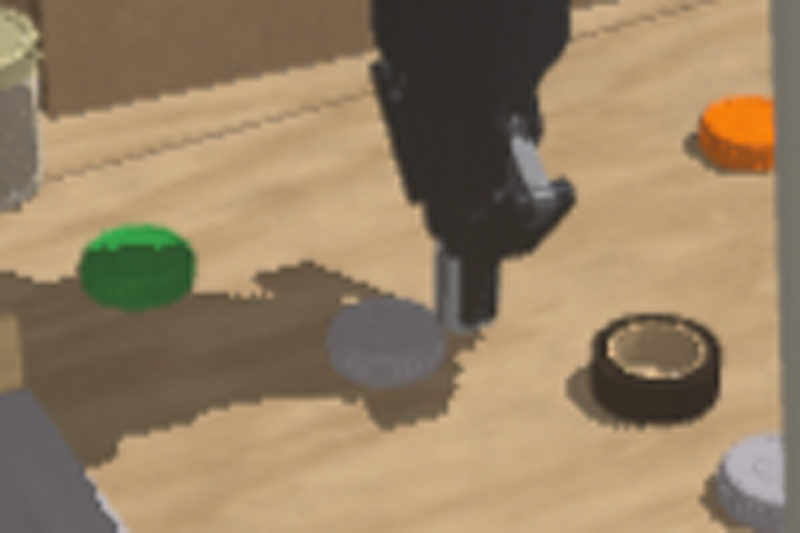

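The lid is where predicted, centred on the finger. I'll continue into the tray.

{"fn": "move_arm", "kwargs": {
  "commands": [
    {"claw":-1,"travel":[0.8,0,0],"turn":0},
    {"claw":-1,"travel":[0.8,0,0],"turn":0},
    {"claw":-1,"travel":[0.8,0,0],"turn":0},
    {"claw":-1,"travel":[0.8,0,0],"turn":0},
    {"claw":-1,"travel":[0.8,0,0],"turn":0}
  ]
}}

```text
time: 11.15
ee_pos: [0.578, -0.0116, 0.1798]
tcp_rot: [-180.0, 0.0, 88.0]
wrist_force: [-0.7, 0.3, -0.6]
opening: -0.0001
```

{"fn": "move_arm", "kwargs": {
  "commands": [
    {"claw":-1,"travel":[0.8,0,0],"turn":0},
    {"claw":-1,"travel":[0.8,0,0],"turn":0},
    {"claw":-1,"travel":[0.8,0,0],"turn":0},
    {"claw":-1,"travel":[0.8,0,0],"turn":0},
    {"claw":-1,"travel":[0.8,0,0],"turn":0}
  ]
}}

```text
time: 11.57
ee_pos: [0.5794, 0.0284, 0.1798]
tcp_rot: [-180.0, 0.0, 88.0]
wrist_force: [0.4, -0.4, -0.0]
opening: 0.0003
```

Run:
```python
from h import *
s=viewer.camera("scene")
o=status.get_obs();e=o["ee_pos"];print(e,o["wrist_force"],proj("scene",[e[0]+.001,e[1]+.0345,.014]))
cv2.imwrite("pics/g3.png",cv2.resize(s[210:310,200:350],(800,533),interpolation=cv2.INTER_CUBIC))
```

```text
[0.57940615 0.02936699 0.17979896] [-0.27400389  1.54259004  0.16189928] [256.93940604 281.70294212]
```

View pics/g3.png

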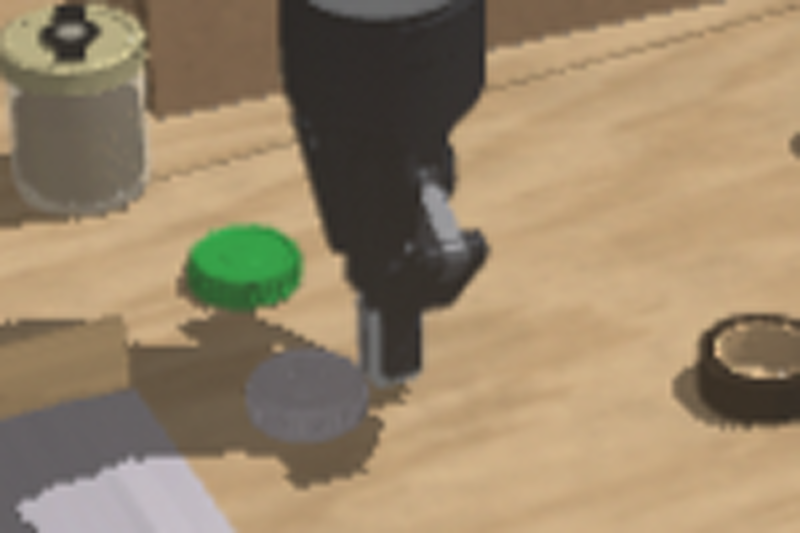

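{"fn": "move_arm", "kwargs": {
  "commands": [
    {"claw":-1,"travel":[0.8,0,0],"turn":0},
    {"claw":-1,"travel":[0.8,0,0],"turn":0},
    {"claw":-1,"travel":[0.8,0,-0.02],"turn":0},
    {"claw":-1,"travel":[0.8,0,-0.02],"turn":0},
    {"claw":-1,"travel":[0.8,0,-0.03],"turn":0}
  ]
}}

```text
time: 12.03
ee_pos: [0.5807, 0.0683, 0.1805]
tcp_rot: [-180.0, -0.0, 88.0]
wrist_force: [0.2, 0.3, 0.8]
opening: -0.0003
```

{"fn": "move_arm", "kwargs": {
  "commands": [
    {"claw":-1,"travel":[0.8,0,-0.03],"turn":0},
    {"claw":-1,"travel":[0.8,0,-0.03],"turn":0},
    {"claw":-1,"travel":[0.8,0,-0.03],"turn":0},
    {"claw":-1,"travel":[0.8,0,-0.03],"turn":0},
    {"claw":-1,"travel":[0.8,0,-0.03],"turn":0}
  ]
}}

```text
time: 12.45
ee_pos: [0.5822, 0.1083, 0.182]
tcp_rot: [180.0, 0.0, 88.0]
wrist_force: [-0.4, 0.1, 0.1]
opening: -0.0004
```

{"fn": "move_arm", "kwargs": {
  "commands": [
    {"claw":-1,"travel":[0.8,0,0],"turn":0},
    {"claw":-1,"travel":[0.8,0,0],"turn":0},
    {"claw":-1,"travel":[0.8,0,0],"turn":0},
    {"claw":-1,"travel":[0.8,0,0],"turn":0},
    {"claw":-1,"travel":[0.8,0,0],"turn":0}
  ]
}}

```text
time: 12.87
ee_pos: [0.5835, 0.1482, 0.182]
tcp_rot: [180.0, 0.0, 88.0]
wrist_force: [-0.1, -0.3, 0.4]
opening: 0.0
```

{"fn": "move_arm", "kwargs": {
  "commands": [
    {"claw":-1,"travel":[0.8,0,0],"turn":0},
    {"claw":-1,"travel":[0.5,0,0],"turn":0},
    {"claw":-1,"travel":[0.2,0,0],"turn":0}
  ]
}}

```text
time: 13.12
ee_pos: [0.584, 0.1634, 0.1819]
tcp_rot: [-180.0, -0.0, 88.1]
wrist_force: [-0.1, -0.6, 0.8]
opening: -0.0002
```

Run:
```python
from h import *
s=viewer.camera("scene")
o=status.get_obs();e=o["ee_pos"];print(e,o["wrist_force"],proj("scene",[e[0]+.001,e[1]+.0345,.017]))
cv2.imwrite("pics/g4.png",cv2.resize(s[210:360,125:350],(800,533),interpolation=cv2.INTER_CUBIC))
```

```text
[0.58398174 0.16326235 0.18188661] [ 0.58784306  0.34607969 -0.28371103] [193.08385102 298.67424895]
```

View pics/g4.png

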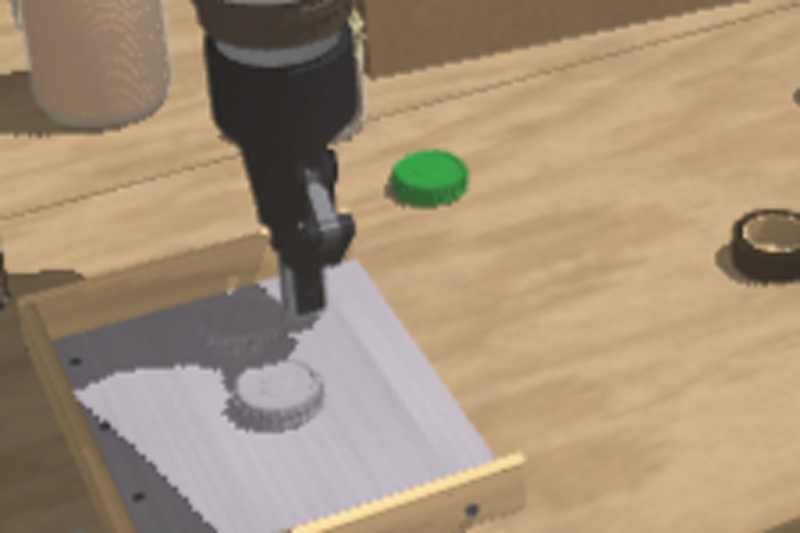

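Two lids are in. Next I'll back off, lift, turn slightly and go to the third lid.

{"fn": "move_arm", "kwargs": {
  "commands": [
    {"claw":-1,"travel":[-0.7,0,0],"turn":0},
    {"claw":-1,"travel":[-0.8,0,0],"turn":0},
    {"claw":-1,"travel":[0,0,-3.4],"turn":3.2},
    {"claw":-1,"travel":[0,0,-3.4],"turn":0},
    {"claw":-1,"travel":[0,0,-3.4],"turn":0}
  ]
}}

```text
time: 13.58
ee_pos: [0.5832, 0.146, 0.2848]
tcp_rot: [-179.9, 0.0, 84.7]
wrist_force: [-0.3, -0.1, -0.1]
opening: 0.0001
```

{"fn": "move_arm", "kwargs": {
  "commands": [
    {"claw":-1,"travel":[-3.1,-1.35,0],"turn":0},
    {"claw":-1,"travel":[-3.1,-1.35,0],"turn":0},
    {"claw":-1,"travel":[-3.1,-1.35,0],"turn":0},
    {"claw":-1,"travel":[-3.1,-1.35,0],"turn":0},
    {"claw":-1,"travel":[-3.1,-1.35,0],"turn":0}
  ]
}}

```text
time: 14.0
ee_pos: [0.501, -0.0029, 0.284]
tcp_rot: [180.0, 0.0, 84.8]
wrist_force: [0.6, -0.7, 0.1]
opening: 0.0001
```

{"fn": "move_arm", "kwargs": {
  "commands": [
    {"claw":-1,"travel":[-3.1,-1.35,0],"turn":0},
    {"claw":-1,"travel":[-3.1,-1.35,0],"turn":0},
    {"claw":-1,"travel":[-3.1,-1.35,0],"turn":0},
    {"claw":-1,"travel":[-3.1,-1.35,0],"turn":0},
    {"claw":-1,"travel":[-2.0,-0.9,0],"turn":0}
  ]
}}

```text
time: 14.42
ee_pos: [0.4245, -0.1412, 0.2841]
tcp_rot: [180.0, 0.0, 84.7]
wrist_force: [-0.2, 1.2, -0.4]
opening: -0.0001
```

{"fn": "move_arm", "kwargs": {
  "commands": [
    {"claw":-1,"travel":[-1.1,-0.45,0],"turn":0},
    {"claw":-1,"travel":[0,0,0],"turn":0},
    {"claw":-1,"travel":[0,0,0],"turn":0}
  ]
}}

```text
time: 14.67
ee_pos: [0.4205, -0.15, 0.2841]
tcp_rot: [180.0, 0.0, 84.7]
wrist_force: [-0.1, -0.2, 0.0]
opening: 0.0
```

Run:
```python
from h import *
s=viewer.camera("scene");t=viewer.camera("top")
o=status.get_obs();print(o["ee_pos"],o["tcp_rot"])
cv2.imwrite("pics/i.png",np.hstack([cv2.resize(t[180:360,110:420],(460,267)),cv2.resize(s[200:400,150:420],(340,267))]))
```

```text
[ 0.42107905 -0.14904525  0.28400763] [ 1.79989224e+02 -7.69257575e-03  8.48078497e+01]
```

View pics/i.png

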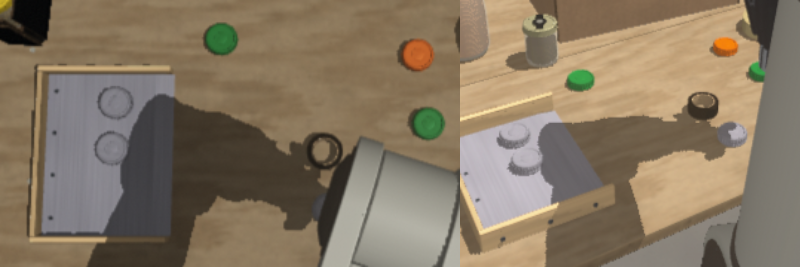

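The scene view shows two lids in the tray and the third, half-shadowed, next to the arm. Next I'll lower behind it.

{"fn": "move_arm", "kwargs": {
  "commands": [
    {"claw":-1,"travel":[0,0,3],"turn":0},
    {"claw":-1,"travel":[0,0,2.5],"turn":0},
    {"claw":-1,"travel":[0,0,1.8],"turn":0},
    {"claw":-1,"travel":[0,0,1.2],"turn":0},
    {"claw":-1,"travel":[0,0,0.8],"turn":0}
  ]
}}

```text
time: 15.18
ee_pos: [0.421, -0.1484, 0.1896]
tcp_rot: [-179.9, -0.0, 84.9]
wrist_force: [0.0, 0.4, -0.7]
opening: -0.0001
```

{"fn": "move_arm", "kwargs": {
  "commands": [
    {"claw":-1,"travel":[0,0,0.5],"turn":0},
    {"claw":-1,"travel":[0,0,0.3],"turn":0},
    {"claw":-1,"travel":[0,0,0.2],"turn":0},
    {"claw":-1,"travel":[0,0,0],"turn":0}
  ]
}}

```text
time: 15.52
ee_pos: [0.4213, -0.1491, 0.1813]
tcp_rot: [180.0, 0.0, 84.8]
wrist_force: [-0.0, 0.3, 0.4]
opening: -0.0001
```

{"fn": "move_arm", "kwargs": {
  "commands": [
    {"claw":-1,"travel":[0.3,0,0.1],"turn":0},
    {"claw":-1,"travel":[0.5,0,0],"turn":0},
    {"claw":-1,"travel":[0.5,0,0],"turn":0},
    {"claw":-1,"travel":[0.5,0,0],"turn":0},
    {"claw":-1,"travel":[0.5,0,0],"turn":0}
  ]
}}

```text
time: 15.93
ee_pos: [0.4233, -0.1256, 0.1802]
tcp_rot: [180.0, 0.0, 84.8]
wrist_force: [0.7, -0.7, 1.0]
opening: 0.0004
```

{"fn": "move_arm", "kwargs": {
  "commands": [
    {"claw":-1,"travel":[0.7,0,0],"turn":0},
    {"claw":-1,"travel":[0.7,0,0],"turn":0},
    {"claw":-1,"travel":[0.7,0,0],"turn":0},
    {"claw":-1,"travel":[0.7,0,0],"turn":0},
    {"claw":-1,"travel":[0.7,0,0],"turn":0}
  ]
}}

```text
time: 16.35
ee_pos: [0.4264, -0.0905, 0.18]
tcp_rot: [180.0, 0.0, 84.8]
wrist_force: [-0.5, -0.3, 0.2]
opening: -0.0002
```

Run:
```python
from h import *
s=viewer.camera("scene")
o=status.get_obs();e=o["ee_pos"];print(e,o["wrist_force"],proj("scene",[e[0]+.003,e[1]+.0345,.014]))
cv2.imwrite("pics/j.png",cv2.resize(s[240:340,240:390],(800,533),interpolation=cv2.INTER_CUBIC))
```

```text
[ 0.42640597 -0.08983913  0.17995773] [-0.32546564 -0.65179019 -0.46307043] [346.53228408 303.97518651]
```

View pics/j.png

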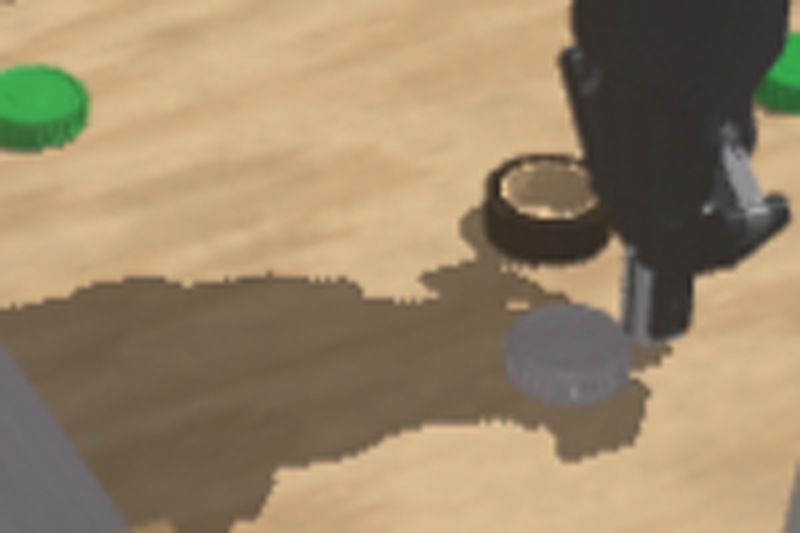

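The lid is centred on the finger. I'll keep going.

{"fn": "move_arm", "kwargs": {
  "commands": [
    {"claw":-1,"travel":[0.8,0,0],"turn":0},
    {"claw":-1,"travel":[0.8,0,0],"turn":0},
    {"claw":-1,"travel":[0.8,0,0],"turn":0},
    {"claw":-1,"travel":[0.8,0,0],"turn":0},
    {"claw":-1,"travel":[0.8,0,0],"turn":0}
  ]
}}

```text
time: 16.82
ee_pos: [0.43, -0.0507, 0.18]
tcp_rot: [-180.0, -0.0, 84.8]
wrist_force: [0.3, -0.1, 0.1]
opening: -0.0001
```

{"fn": "move_arm", "kwargs": {
  "commands": [
    {"claw":-1,"travel":[0.8,0,0],"turn":0},
    {"claw":-1,"travel":[0.8,0,0],"turn":0},
    {"claw":-1,"travel":[0.8,0,0],"turn":0},
    {"claw":-1,"travel":[0.8,0,0],"turn":0},
    {"claw":-1,"travel":[0.8,0,0],"turn":0}
  ]
}}

```text
time: 17.23
ee_pos: [0.4336, -0.0108, 0.18]
tcp_rot: [180.0, 0.0, 84.8]
wrist_force: [0.8, 0.1, -0.6]
opening: 0.0
```

{"fn": "move_arm", "kwargs": {
  "commands": [
    {"claw":-1,"travel":[0.8,0,0],"turn":0},
    {"claw":-1,"travel":[0.8,0,0],"turn":0},
    {"claw":-1,"travel":[0.8,0,0],"turn":0},
    {"claw":-1,"travel":[0.8,0,0],"turn":0},
    {"claw":-1,"travel":[0.8,0,0],"turn":0}
  ]
}}

```text
time: 17.65
ee_pos: [0.4372, 0.029, 0.18]
tcp_rot: [180.0, -0.0, 84.8]
wrist_force: [-0.2, 0.0, 0.1]
opening: -0.0
```

Run:
```python
from h import *
s=viewer.camera("scene")
o=status.get_obs();e=o["ee_pos"];print(e,o["wrist_force"],proj("scene",[e[0]+.003,e[1]+.0345,.014]))
cv2.imwrite("pics/k.png",cv2.resize(s[250:370,190:370],(800,533),interpolation=cv2.INTER_CUBIC))
```

```text
[0.43731572 0.02976728 0.18000611] [-0.33372514 -0.34758102  0.3769734 ] [289.36212726 320.08513286]
```

View pics/k.png

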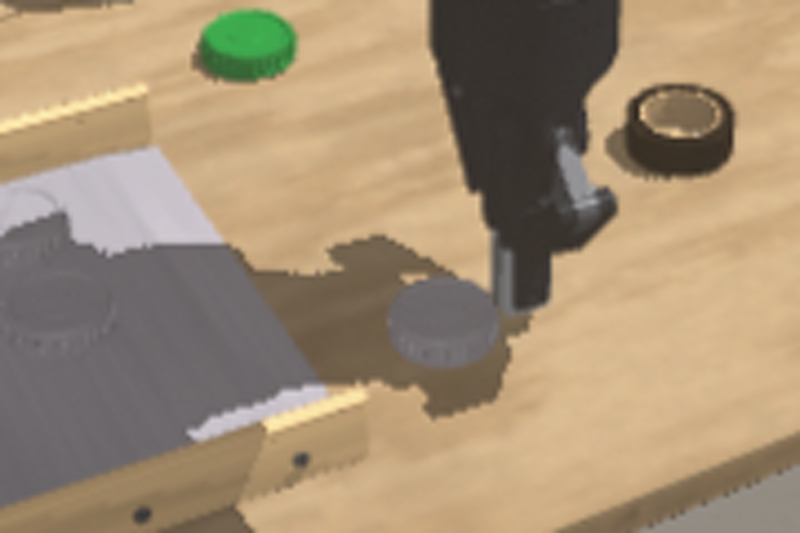

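{"fn": "move_arm", "kwargs": {
  "commands": [
    {"claw":-1,"travel":[0.8,0,0],"turn":0},
    {"claw":-1,"travel":[0.8,0,0],"turn":0},
    {"claw":-1,"travel":[0.8,0,-0.02],"turn":0},
    {"claw":-1,"travel":[0.8,0,-0.02],"turn":0},
    {"claw":-1,"travel":[0.8,0,-0.03],"turn":0}
  ]
}}

```text
time: 18.12
ee_pos: [0.4408, 0.0688, 0.1807]
tcp_rot: [-180.0, -0.0, 84.8]
wrist_force: [0.4, 0.6, 0.2]
opening: -0.0002
```

{"fn": "move_arm", "kwargs": {
  "commands": [
    {"claw":-1,"travel":[0.8,0,-0.03],"turn":0},
    {"claw":-1,"travel":[0.8,0,-0.03],"turn":0},
    {"claw":-1,"travel":[0.8,0,-0.03],"turn":0},
    {"claw":-1,"travel":[0.8,0,-0.03],"turn":0},
    {"claw":-1,"travel":[0.8,0,-0.03],"turn":0}
  ]
}}

```text
time: 18.53
ee_pos: [0.4444, 0.1087, 0.1822]
tcp_rot: [-180.0, 0.0, 84.8]
wrist_force: [0.3, -0.8, -0.7]
opening: -0.0
```

{"fn": "move_arm", "kwargs": {
  "commands": [
    {"claw":-1,"travel":[0.8,0,0],"turn":0},
    {"claw":-1,"travel":[0.8,0,0],"turn":0},
    {"claw":-1,"travel":[0.8,0,0],"turn":0},
    {"claw":-1,"travel":[0.8,0,0],"turn":0},
    {"claw":-1,"travel":[0.8,0,0],"turn":0}
  ]
}}

```text
time: 18.95
ee_pos: [0.448, 0.1485, 0.1822]
tcp_rot: [-180.0, -0.0, 84.8]
wrist_force: [0.5, -0.8, 0.2]
opening: 0.0
```

{"fn": "move_arm", "kwargs": {
  "commands": [
    {"claw":-1,"travel":[0.6,0,0],"turn":0},
    {"claw":-1,"travel":[0.3,0,0],"turn":0},
    {"claw":-1,"travel":[0.1,0,0],"turn":0}
  ]
}}

```text
time: 19.2
ee_pos: [0.4489, 0.1582, 0.1821]
tcp_rot: [-180.0, 0.0, 84.9]
wrist_force: [-0.2, -0.6, -0.9]
opening: -0.0001
```

Run:
```python
from h import *
s=viewer.camera("scene")
o=status.get_obs();e=o["ee_pos"];print(e,o["wrist_force"],proj("scene",[e[0]+.003,e[1]+.0345,.017]))
cv2.imwrite("pics/l.png",cv2.resize(s[240:390,125:350],(800,533),interpolation=cv2.INTER_CUBIC))
```

```text
[0.44888028 0.1580038  0.18211019] [-0.70994947 -1.05210462 -0.01725535] [222.17209828 337.73969631]
```

View pics/l.png

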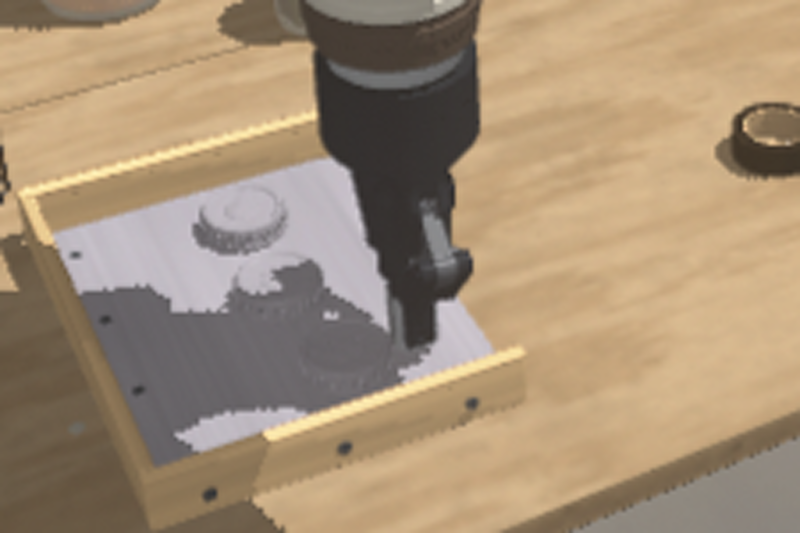

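All three lids are inside. I'll back off, lift and clear the view for a final check.

{"fn": "move_arm", "kwargs": {
  "commands": [
    {"claw":-1,"travel":[-0.7,0,0],"turn":0},
    {"claw":-1,"travel":[-0.8,0,0],"turn":0},
    {"claw":-1,"travel":[0,0,-3.4],"turn":0},
    {"claw":-1,"travel":[0,0,-3.4],"turn":0},
    {"claw":-1,"travel":[0,0,-3.4],"turn":0}
  ]
}}

```text
time: 19.67
ee_pos: [0.447, 0.1414, 0.2851]
tcp_rot: [-179.9, 0.0, 84.8]
wrist_force: [0.6, 0.0, 1.0]
opening: -0.0001
```

{"fn": "move_arm", "kwargs": {
  "commands": [
    {"claw":-1,"travel":[-3,-1,-2],"turn":0},
    {"claw":-1,"travel":[-3,-1,-2],"turn":0},
    {"claw":-1,"travel":[-3,-1,-2],"turn":0},
    {"claw":-1,"travel":[-3,-1,-2],"turn":0},
    {"claw":-1,"travel":[-3,-1,-2],"turn":0}
  ]
}}

```text
time: 20.08
ee_pos: [0.3827, -0.004, 0.3852]
tcp_rot: [180.0, 0.0, 84.8]
wrist_force: [0.8, -0.8, 1.8]
opening: 0.0
```

{"fn": "move_arm", "kwargs": {
  "commands": [
    {"claw":-1,"travel":[-3,-1,0],"turn":0},
    {"claw":-1,"travel":[-3,-1,0],"turn":0},
    {"claw":-1,"travel":[-3,-1,0],"turn":0},
    {"claw":-1,"travel":[-3,-1,0],"turn":0},
    {"claw":-1,"travel":[-3,-1,0],"turn":0}
  ]
}}

```text
time: 20.5
ee_pos: [0.3192, -0.1487, 0.3843]
tcp_rot: [180.0, 0.0, 84.8]
wrist_force: [1.8, -0.9, 0.4]
opening: 0.0
```

{"fn": "move_arm", "kwargs": {
  "commands": [
    {"claw":-1,"travel":[-3,0,0],"turn":0},
    {"claw":-1,"travel":[-3,0,0],"turn":0},
    {"claw":-1,"travel":[-3,0,0],"turn":0},
    {"claw":-1,"travel":[-2,0,0],"turn":0},
    {"claw":-1,"travel":[0,0,0],"turn":0}
  ]
}}

```text
time: 20.92
ee_pos: [0.3097, -0.2597, 0.3837]
tcp_rot: [-180.0, 0.0, 84.6]
wrist_force: [0.7, -0.0, 0.4]
opening: -0.0001
```

Run:
```python
from h import *
t=viewer.camera("top");cv2.imwrite("pics/m.png",t)
g=cv2.cvtColor(t,cv2.COLOR_BGR2GRAY)
o0=np.array([.512,.118]);ex=np.array([.9994,-.035]);ey=np.array([.035,.9994])
roi=cv2.resize(g[225:345,130:232],None,fx=4,fy=4,interpolation=cv2.INTER_CUBIC)
c=cv2.HoughCircles(roi,cv2.HOUGH_GRADIENT,1,60,param1=80,param2=18,minRadius=36,maxRadius=50)
for u in (c[0] if c is not None else []):
    p=ray("top",(130+u[0]/4,225+u[1]/4),.017)[:2]-o0; print(u,"tray mm",(p@ex*1e3).round(1),(p@ey*1e3).round(1))
a=cv2.imread("pics/top0.png")
d=cv2.absdiff(a,t).max(2)
cv2.imwrite("pics/n.png",np.hstack([cv2.resize(t[180:360,110:420],(400,232)),cv2.resize(cv2.cvtColor(d,cv2.COLOR_GRAY2BGR)[180:360,110:420]*2,(400,232))]))
print(status.get_obs()["time"],status.get_obs()["ee_pos"])
```

```text
[221.5 219.5  46.1] tray mm 6.4 83.3
[233.5  96.5  45. ] tray mm 71.2 79.6
[241.5 349.5  47.2] tray mm -60.8 70.1
20.9667 [ 0.30982196 -0.258291    0.38380439]
```

View pics/m.png

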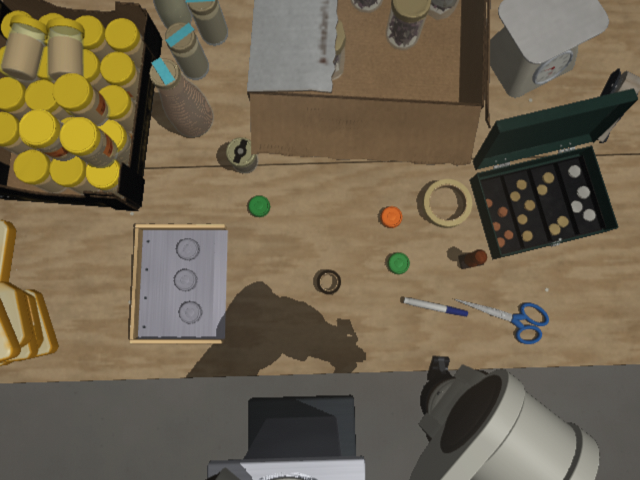

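The final top view shows three lids in the tray, at (188,249), (185,280) and (190,312). They sit about 70–83 mm in, and anything over 48.5 mm is fully past the lip. The black tape at (328,282), the look-alikes, marker, stamp, jar and masking tape are all where they started.

```bash
python3 -c "
from workcell import bot
print(bot.job_done())"
```

```text
the job is handed in; nothing more can be done
None
```

I swept all three steel lids into the tray with closed fingers, one straight push each, at about 0.1 m/s. I handed the job in at about 21 s, and the wrist force never read more than about 2 N at any check.

- **Lids:** the last top picture puts their centres about 70, 80 and 83 mm in from the front edge of the lip. A lid is wholly past the lip at 48.5 mm, so the closest has about 20 mm to spare. They look flat and separate.
- **Everything else:** by eye in the same picture, the black tape, green and orange look-alikes, stamp, marker, masking tape and honey jar are where they started. The arm is clear of everything.
- **Disagreements:** the two cameras differed by up to 5 mm on where the lids first lay, so I used the average. For the third lid, the final picture gave about 70 mm in, while the finger position suggested about 76 mm. Both are past the lip.

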